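Clamp the jar and unscrew its tight cap

TASK

Open the square jar. First slide the orange grip of the blue jaw along its track until the jar is clamped firmly between the jaws and cannot turn, then unscrew the tight white cap anticlockwise (seen from above), stopping as soon as its threads let go. Lift the cap straight up, leaving the jar standing in the vice, and finish while still holding it in the gripper, level and about a centimetre clear above the jar's mouth; do not knock the spice jar, tart dish or kitchen timer.

Things in the scene. Friction and masses are not known exactly. Their poses are not given: they have to be found in the camera images.
- vice: Steel jar vice, fixed to the worktop. Base plate 104 x 236 x 10 mm. Origin on the worktop under the place of the clamped jar's axis; z up. The track runs along its y; base from y = -60 to +176 mm. Face of the fixed grey jaw at y = -31 mm; jaw tops 57 mm above the worktop. The blue jaw slides along -y towards it.
- jaw (a joint): Travel of the blue jaw in m: 0 = open (107 mm between the jaws), growing as it slides along the vice's -y; 0.045 = the 62 mm jar is held against the fixed jaw; 0.056 = end of travel. Starts at 0 to 0.018. Stays where it is left; pushing it takes 10 to 13 N, up to 16 N while it pushes the jar along and squares it up.
- jaw_grip (a point): Centre of the top of the blue jaw's orange grip, 90 mm above the worktop: an upright bar 14 mm thick (vice's x), 34 mm long (vice's y, the track), standing 57 mm tall on a 40 mm wide carriage whose top is 33 mm above the worktop. Lies 69 mm from the jaw's face, at vice y = 145 mm minus the jaw's travel.
- jar: Loose amber glass jar, 0.35 to 0.65 kg, on the vice's base plate (10 mm high), a few mm off the fixed jaw, slightly skewed. Square body 62 x 62 x 66 mm, shoulder to 72 mm, neck 39 mm wide to 94 mm. Origin: centre of underside, z up, sides along x and y. A sprung sealing disc (28 mm wide) in the mouth tightens the cap with about 15 N; its top is at 97 mm, at 100 mm with the cap off.
- cap: White round screw cap, 58 mm wide, 26 mm high, 50 g, red stripe on top along its x. Origin: centre of the lower rim, z up. Screwed on, the rim is 74 mm above the jar's underside (84 mm above the worktop). Three lugs under short threads: turned anticlockwise from above (0.15 to 0.4 N m) it rises 1 mm, comes free at about 0.95 rad, lifts straight off at 1.1 to 1.4 rad; do not pass 1.5 (stop at 1.6).
- spice_jar_2: Bystander: glass spice jar with red lid, 47 x 47 x 97 mm, origin under its centre.
- tart_dish: Bystander: fluted metal tart dish, 83 mm wide, 33 mm high, origin under its centre.
- kitchen_timer: Bystander: red and white round kitchen timer, 68 mm wide, 60 mm high, origin under its centre.
Not all that is in view belongs to the job. Leave any yellow look-alike of the cap alone.

How it is judged:
By the outcome, as a careful person would: the job done as asked, in the order asked, and still so for the second after the job is handed in, while the arm keeps its last pose, push and grip.
It also fails if it takes over 54 s, if anything falls off the work surface, if the arm or the gripper's body presses on something with over 40 N, if the wrist force passes 120 N, or if a joint passes its speed limit or range.

ROBOT

A 7-joint arm with a two-finger parallel gripper is mounted at the origin on a cart in front of the work surface, level with it; the furniture and walls round the work are solid. World frame = base frame: x ahead of the robot, y to its left, z up, the work surface at z = 0. Lengths are in m, angles in rad, forces in N, time in s.
With the tool pointing down it reaches from about 0.4 to 0.85 m from the base axis. Payload 6.9 kg.
Tool frame: the origin (TCP) lies midway between the tips of the shut fingers; the grasp point (between the pads) lies behind it (ctrl.pinch_z is the z of the grasp point in the tool frame, in m); z points along the fingers, y is the line along which they close (so a half turn about z gives the same grasp; the last joint's range is limited). The gripper opens to 85 mm and grips with 20 to 120 N. Pads are 22 mm wide; open, the fingers measure 114 mm over their backs; the gripper's body (76 mm by 85 mm) begins 54 mm behind the grasp point. The pads swing forward as they close: fully open they stand 13 mm farther back than shut.
Start: joints at [1.359, 0.507, -0.238, 1.5, 0.126, 1.149, -0.155], TCP at [0.195, -0.594, 0.231] pointing down, gripper open.
Joint ranges: [-3.08, 3.08], [-0.24, 2.05], [-1.43, 1.35], [0, 2.5], [-1.52, 4.66], [0.17, 1.96], [-2.89, 2.89]. Speed limits (rad/s): [2.39, 2.39, 3.14, 3.14, 3.14, 3.14, 3.14].

INTERFACE

Orientations are given as a unit quaternion [w, x, y, z].
In Python, from station import ctrl, get_state, vision, ticket, models gives the robot as it stands. Calls block until the motion is done:
- ctrl.movep(position, orientation): joint-space move of the TCP to a pose.
- ctrl.movel(position, frame=None, max_speed=0.15): straight line of the TCP; frame=None keeps the orientation; max_speed is the mean speed in m/s.
- ctrl.set_joints(angles): joint-space move.
- ctrl.ungrasp() and ctrl.close_gripper(force=None): open the fingers fully, or close them until they stop; force is the grip in N (None keeps the last).
- ctrl.pause(seconds).
- ctrl.ik(position, orientation): joint angles nearest the present ones, or None.
- get_state(): the state.
- vision.grab_frame(name): name is "scene" or "top"; returns (picture, depth): 400x640x3 uint8, blue, green, red; 400x640 float32, m along the optical axis (not along the pixel's ray), 0 where there is no reading.
- vision.camera_info(name): a dict with "mtx" (3x3 intrinsics, pixels), "R" (3x3) and "t" (3): a world point X has camera coordinates R X + t. Camera axes: x right, y down, z forward; pixel columns grow to the right and rows downward; lengths in m; the calibration is good to about 2 mm. A picture is of the moment at which its call begins. camera_info takes no time and is no camera call.
A pose or a line that the arm cannot do raises ctrl.Unreachable and nothing moves.
- ticket.close_job(): hands the job in; it is judged then, once.
Trained networks look in the newest picture that a camera, given by its name, has taken for a name from the list of things; names that differ only in an ending like _2 or _b are one class to them, and where a whole thing is asked for, a point or a joint stands for the part that bears it (a point fixed in the world has none). Each returns a list of dicts, best first, with "p" (0 to 1); they miss things now and then, are a little off and sometimes report something else, mostly with a low value. They report only what shows in the picture. A call takes as long as a camera call. They do not tell look-alikes from the thing itself.
- models.recognise(camera, target): "point" ([column, row] in pixels, amid what is visible of it).
- models.masks_of(camera, target): "mask" (400x640 bool, what is visible of it) and "point" ([column, row] in pixels, amid what is visible of it).
The state is a dict: "time": time; "qpos": joint angles; "qd": joint speeds; "tau": joint torques, N m; "tcp_pos": TCP position; "eef_rot": TCP orientation; "contact_force": force on the tool from outside, world axes, zero at the start; "wrist_torque": the same for the moment, N m; "width": finger opening in m; "gripper_force": force on a finger pad.
Only numpy, scipy, OpenCV 4.12 (cv2) and the standard library are available. Lean on these libraries where they do the work, as an engineer would, in place of code of your own. Each camera call takes 0.05 s, during which the arm holds its last target. There are 200 camera calls.

## Working session

There is one attempt and no reset: what is moved stays moved. The work goes in short steps, each a Python script; the robot and the scene stay as the last script left them, time stands still between calls to the robot, and variables do not carry over. Pictures are saved under pics/ and viewed, at most 10 in all, crops included, and the job is handed in when it is done.

```bash
ls; mkdir -p pics; cat > h.py <<'E'
import numpy as np, cv2
from station import ctrl, get_state, vision, ticket, models
def world(cam, uv, d):
    c=vision.camera_info(cam); K,R,t=map(np.array,(c["mtx"],c["R"],c["t"]))
    uv=np.atleast_2d(uv).astype(float); d=np.atleast_1d(d)
    p=np.c_[uv,np.ones(len(uv))]@np.linalg.inv(K).T*d[:,None]
    return (p-t)@R
def pix(cam,X):
    c=vision.camera_info(cam); p=np.array(c["R"])@np.array(X)+np.array(c["t"]); p=np.array(c["mtx"])@p
    return p[:2]/p[2]
def cloud(cam,mask,depth):
    v,u=np.nonzero(mask&(depth>0)); return world(cam,np.c_[u,v],depth[v,u])
E
python3 - <<'E'
from h import *
np.set_printoptions(precision=4,suppress=True)
for cam in("scene","top"):
    im,d=vision.grab_frame(cam); cv2.imwrite(f"pics/{cam}0.png",im); np.save(f"{cam}0.npy",d)
    for n in("vice","jaw_grip","jar","cap","spice_jar_2","tart_dish","kitchen_timer"):
        for r in models.masks_of(cam,n)[:3]:
            P=cloud(cam,r["mask"],d)
            print(cam,n,round(r["p"],2),np.round(r["point"]),r["mask"].sum(),np.median(P,0) if len(P) else None, P.max(0) if len(P) else None)
s=get_state(); print(s["time"],s["tcp_pos"],s["eef_rot"],s["width"],ctrl.pinch_z)
E
```

```text
pics
scene vice 0.67 [294. 220.] 458 [0.5459 0.0784 0.0572] [0.6477 0.1116 0.0873]
scene vice 0.66 [288. 250.] 1831 [0.5198 0.1558 0.018 ] [0.6172 0.2271 0.0933]
scene jaw_grip 0.85 [285. 242.] 752 [0.5208 0.1576 0.0392] [0.6172 0.1994 0.0933]
scene jaw_grip 0.32 [286. 248.] 1829 [0.5201 0.1585 0.0169] [0.6172 0.2271 0.0933]
scene jar 0.77 [296. 219.] 420 [0.5438 0.0781 0.0603] [0.585  0.0944 0.0823]
scene cap 0.8 [294. 205.] 329 [0.5556 0.0638 0.1095] [0.5908 0.0849 0.1139]
scene cap 0.78 [353. 239.] 355 [0.3858 0.0176 0.0253] [0.4191 0.0386 0.0305]
scene cap 0.7 [273. 203.] 244 [ 0.6849 -0.0032  0.0255] [0.721  0.0673 0.1101]
scene spice_jar_2 0.56 [206. 289.] 933 [0.5764 0.3834 0.0642] [0.701  0.4012 0.1006]
scene tart_dish 0.78 [388. 164.] 290 [ 0.4904 -0.4061  0.0216] [ 0.5465 -0.3495  0.0373]
scene kitchen_timer 0.65 [284. 243.] 727 [0.5208 0.153  0.0405] [0.6172 0.1986 0.0933]
scene kitchen_timer 0.56 [173. 286.] 756 [0.6547 0.4122 0.0433] [0.7015 0.4386 0.064 ]
top vice 0.86 [286. 198.] 2184 [0.5374 0.1157 0.0125] [0.6262 0.223  0.1114]
top vice 0.16 [310. 184.] 363 [0.5631 0.0514 0.1098] [0.6098 0.0789 0.1155]
top jaw_grip 0.64 [276. 197.] 531 [0.5284 0.1403 0.0363] [0.5798 0.1943 0.0932]
top jar 0.51 [313. 188.] 152 [0.5418 0.039  0.0734] [0.6095 0.088  0.1116]
top cap 0.84 [324. 244.] 308 [0.3907 0.0053 0.0259] [0.4195 0.0325 0.0328]
top cap 0.67 [307. 185.] 362 [0.5626 0.0525 0.1099] [0.6094 0.0789 0.1155]
top cap 0.56 [334. 145.] 338 [ 0.6879 -0.0154  0.026 ] [0.7288 0.014  0.0343]
top spice_jar_2 0.77 [200. 172.] 420 [0.5866 0.364  0.0855] [0.6286 0.4307 0.1038]
top tart_dish 0.95 [459. 215.] 615 [ 0.4867 -0.3977  0.0138] [ 0.5269 -0.3531  0.0386]
top tart_dish 0.15 [194. 150.] 452 [0.6652 0.395  0.0455] [0.6995 0.4486 0.0634]
top kitchen_timer 0.77 [197. 148.] 387 [0.6652 0.3925 0.0459] [0.6987 0.4262 0.0634]
0.8 [ 0.1946 -0.5939  0.2313] [ 0.      0.9875  0.1577 -0.    ] 0.08507394445958606 -0.0187
```

```bash
python3 - <<'E'
import cv2,numpy as np
a=cv2.imread("pics/top0.png"); b=cv2.imread("pics/scene0.png")
A=cv2.resize(a[120:270,180:480],None,fx=2.66,fy=2.0,interpolation=cv2.INTER_CUBIC)
A=cv2.resize(a[130:260,230:360],(400,400),interpolation=cv2.INTER_CUBIC)
B=cv2.resize(b[180:300,230:380],(400,320),interpolation=cv2.INTER_CUBIC); B=cv2.copyMakeBorder(B,0,80,0,0,0)
cv2.imwrite("pics/crop0.png",np.hstack([A,B]))
E
```

```text
(no output)
```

View pics/top0.png

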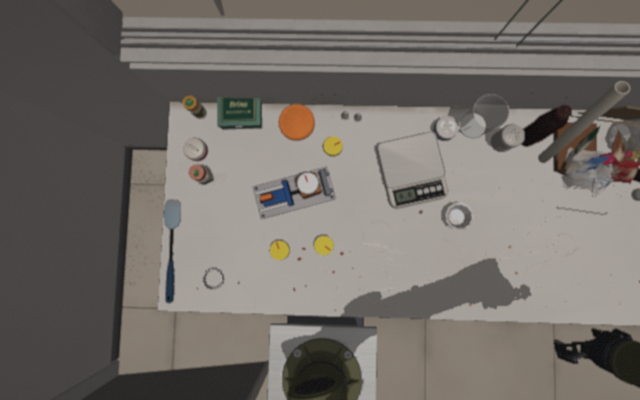

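View pics/crop0.png

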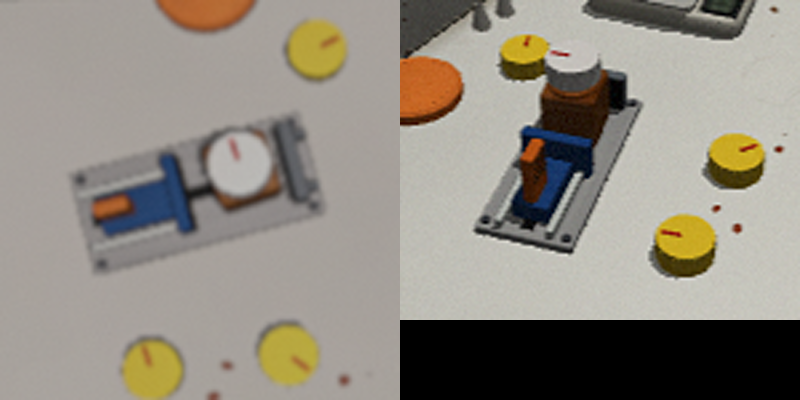

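The white cap with the red stripe is at top-view pixel (308,184). The yellow look-alikes are at (333,146), (324,245) and (279,250), so I'll leave those alone. The orange grip is at (266,198), and the orange plate at (296,121) is not it. In the close crop the white cap sits on the amber jar, between the blue and grey jaws. Next I'll fit the vice pose.

```bash
python3 - <<'E'
from h import *
np.set_printoptions(precision=4,suppress=True)
P=[];C=[]
for cam in("top","scene"):
    im=cv2.imread(f"pics/{cam}0.png"); d=np.load(f"{cam}0.npy")
    v,u=np.mgrid[0:400,0:640]; X=world(cam,np.c_[u.ravel(),v.ravel()],d.ravel()).reshape(400,640,3)
    hsv=cv2.cvtColor(im,cv2.COLOR_BGR2HSV)
    box=(d>0)&(X[...,0]>.44)&(X[...,0]<.66)&(X[...,1]>-.03)&(X[...,1]<.26)
    tab=(d>0)&(X[...,0]>.42)&(X[...,0]<.5)&(X[...,1]>.25)&(X[...,1]<.35)
    print(cam,"table z",np.median(X[tab],0)[2],X[tab][:,2].std())
    b=box&(X[...,2]>.006)&(X[...,2]<.016)
    b=cv2.morphologyEx(b.astype(np.uint8),cv2.MORPH_OPEN,np.ones((2,2)))>0
    r=cv2.minAreaRect(X[b][:,:2].astype(np.float32)*1000); print(" base rect mm",r)
    (cx,cy),(w,h),a=r
    og=box&(hsv[...,0]>5)&(hsv[...,0]<18)&(hsv[...,1]>190)&(hsv[...,2]>120)
    t=og&(X[...,2]>.082); print(" orange",og.sum(),"top",t.sum(),X[t].mean(0),X[t].min(0),X[t].max(0))
    wh=box&(X[...,2]>.105)&(X[...,2]<.125); (c,rad)=cv2.minEnclosingCircle(X[wh][:,:2].astype(np.float32)*1000)
    print(" cap top",wh.sum(),X[wh].mean(0),c,rad)
    rd=wh&((hsv[...,0]<8)|(hsv[...,0]>172))&(hsv[...,1]>90); print(" stripe",rd.sum(),X[rd].mean(0))
    bl=box&(hsv[...,0]>100)&(hsv[...,0]<125)&(hsv[...,1]>120)&(X[...,2]>.05)&(X[...,2]<.062)
    print(" blue top",bl.sum(),X[bl].mean(0) , cv2.minAreaRect(X[bl][:,:2].astype(np.float32)*1000))
E
```

```text
top table z 1.0529928831953793e-05 0.002453265034964897
 base rect mm ((495.7384033203125, 81.45317840576172), (204.271484375, 235.69703674316406), 16.84129524230957)
 orange 5 top 5 [0.5226 0.1689 0.0883] [0.5164 0.1558 0.0849] [0.5287 0.1812 0.0915]
 cap top 327 [0.5639 0.0523 0.1103] (563.8486938476562, 52.666900634765625) 29.121753692626953
 stripe 0 [nan nan nan]
 blue top 111 [0.5399 0.1141 0.0565] ((540.0985717773438, 114.65054321289062), (71.82597351074219, 15.382261276245117), 17.75074577331543)
scene table z 0.00043964348365335573 0.0013629955230516706
 base rect mm ((339.832275390625, 403.43743896484375), (162.7314910888672, 921.2213134765625), 34.093326568603516)
 orange 42 top 39 [0.5235 0.1746 0.0904] [0.5149 0.1592 0.0881] [0.5319 0.1907 0.0933]
 cap top 233 [0.5622 0.0572 0.1103] (562.9708862304688, 56.19708251953125) 30.23360252380371
 stripe 7 [0.5761 0.0577 0.1107]
 blue top 124 [0.5374 0.1182 0.0561] ((557.7420654296875, 75.45520782470703), (71.71138000488281, 114.24073028564453), 23.197463989257812)<stdin>:19: RuntimeWarning: Mean of empty slice.
  ret = um.true_divide(
```

```bash
python3 - <<'E'
from h import *
from scipy.optimize import minimize
np.set_printoptions(precision=4,suppress=True)
for cam in("top","scene"):
    im=cv2.imread(f"pics/{cam}0.png"); d=np.load(f"{cam}0.npy")
    v,u=np.mgrid[0:400,0:640]; X=world(cam,np.c_[u.ravel(),v.ravel()],d.ravel()).reshape(400,640,3)
    psi=np.deg2rad(17); c,s=np.cos(psi),np.sin(psi)
    q=X[...,:2]-[.547,.11]; vx=q@[c,s]; vy=q@[-s,c]
    box=(d>0)&(abs(vx)<.075)&(abs(vy)<.14)
    b=box&(X[...,2]>.0055)&(X[...,2]<.016)
    n,l,st,_=cv2.connectedComponentsWithStats((box&(X[...,2]>.0055)).astype(np.uint8),connectivity=4)
    k=1+np.argmax(st[1:,4]); b&=l==k
    B=X[b][:,:2]; print(cam,b.sum(),cv2.minAreaRect((B*1000).astype(np.float32)))
    # fit rect: inside base points, outside table points, via soft score
    tb=box&(X[...,2]<.0045)&(X[...,2]>-.01); T=X[tb][:,:2]
    def sd(p,Q):
        c,s=np.cos(p[2]),np.sin(p[2]); q=Q-p[:2]; return np.maximum(abs(q@[c,s])-.052,abs(q@[-s,c])-.118)
    f=lambda p: np.mean(np.maximum(sd(p,B),-.0)**1)*len(B)+np.sum(np.maximum(-sd(p,T),0))
    r=min((minimize(f,[.547,.11,a],method="Nelder-Mead",options=dict(xatol=1e-5,fatol=1e-7,initial_simplex=np.array([.547,.11,a])+np.array([[0,0,0],[.01,0,0],[0,.01,0],[0,0,.1]]))) for a in(.2,.3,.4)),key=lambda r:r.fun)
    p=r.x; c,s=np.cos(p[2]),np.sin(p[2]); o=p[:2]-.058*np.array([-s,c]); print(" pose centre",p,"deg",np.rad2deg(p[2]),"origin",o,r.fun)
    hsv=cv2.cvtColor(im,cv2.COLOR_BGR2HSV)
    og=(hsv[...,0]>3)&(hsv[...,0]<20)&(hsv[...,1]>150)&(X[...,2]>.082)&(X[...,2]<.098)&box
    for nm,m in(("grip",og),("cap",box&(X[...,2]>.105))):
        w=X[m]; e=w[:,:2]-o; e=np.c_[e@[c,s],e@[-s,c]]; print(" ",nm,len(w),w.mean(0),"vice",e.mean(0),e.min(0),e.max(0))
E
```

```text
top 1231 ((545.800048828125, 98.97726440429688), (108.20635223388672, 236.44847106933594), 17.425352096557617)
 pose centre [0.547  0.0991 0.2929] deg 16.783738215771994 origin [0.5637 0.0435] 0.16738100428410269
  grip 51 [0.5238 0.171  0.0888] vice [-0.0015  0.1335] [-0.0076  0.1179] [0.0052 0.1494]
  cap 327 [0.5639 0.0523 0.1103] vice [0.0027 0.0084] [-0.0252 -0.0202] [0.0311 0.0373]
scene 870 ((546.0054321289062, 102.97706604003906), (103.8485107421875, 236.47518920898438), 16.92223358154297)
 pose centre [0.5476 0.1009 0.2928] deg 16.77367684306943 origin [0.5644 0.0454] 0.08284694743978688
  grip 64 [0.5229 0.1739 0.0887] vice [-0.0026  0.135 ] [-0.0188  0.0233] [0.0053 0.1537]
  cap 233 [0.5622 0.0572 0.1103] vice [0.0014 0.012 ] [-0.0262 -0.0194] [0.0314 0.0406]
```

```bash
cat >> h.py <<'E'
PSI=.293; O=np.array([.564,.0443])
VX=np.array([np.cos(PSI),np.sin(PSI)]); VY=np.array([-VX[1],VX[0]])
def quat(a): return [0,float(np.cos(a/2)),float(np.sin(a/2)),0]   # tool x at yaw a, pointing down
def vp(x,y,z): return [*(O+x*VX+y*VY),z]
E
python3 - <<'E'
from h import *
np.set_printoptions(precision=3,suppress=True)
print("grip")
for a in(PSI+np.pi/2,PSI-np.pi/2): print(round(a,2),[ctrl.ik(vp(-.002,.134,z),quat(a)) for z in(.2,.053)],ctrl.ik(vp(-.002,.09,.053),quat(a)))
print("cap")
for a in np.arange(-3,3.2,.4):
    q=ctrl.ik(vp(0,0,.08),quat(a)); print(round(a,2),q)
E
```

```text
grip
1.86 [array([ 0.378,  0.707, -1.306,  1.739,  0.716,  1.272, -0.807]), array([ 0.076,  0.682, -0.695,  1.908,  0.615,  0.776, -0.673])] [ 0.141  0.677 -0.671  1.907  0.596  0.767 -0.574]
-1.28 [array([-1.021,  0.666,  1.152,  1.755, -0.661,  1.169, -2.519]), array([ 0.32 ,  0.909, -1.227,  1.906,  0.985,  1.1  ,  2.113])] [-0.832  0.811  0.951  1.919 -0.864  0.888 -2.276]
cap
-3.0 [ 0.472  0.767 -1.01   1.844  0.78   0.989  0.833]
-2.6 [ 0.555  0.876 -1.226  1.843  0.924  1.135  1.098]
-2.2 [ 0.555  0.876 -1.226  1.843  0.924  1.135  1.498]
-1.8 [ 0.555  0.876 -1.226  1.843  0.924  1.135  1.898]
-1.4 [-0.74   0.884  1.15   1.859 -0.937  1.067 -2.172]
-1.0 [-0.06   0.578 -0.094  1.851  0.078  0.717 -2.769]
-0.6 [ 0.024  0.583 -0.225  1.849  0.186  0.729 -2.474]
-0.2 [ 0.108  0.595 -0.356  1.848  0.291  0.749 -2.178]
0.2 [ 0.149  0.603 -0.421  1.848  0.343  0.762 -1.828]
0.6 [ 0.19   0.614 -0.488  1.847  0.395  0.778 -1.479]
1.0 [ 0.233  0.627 -0.559  1.847  0.45   0.797 -1.133]
1.4 [ 0.282  0.645 -0.641  1.846  0.513  0.822 -0.793]
1.8 [ 0.326  0.665 -0.72   1.846  0.572  0.85  -0.45 ]
2.2 [ 0.369  0.688 -0.798  1.845  0.63   0.882 -0.106]
2.6 [ 0.409  0.714 -0.876  1.844  0.686  0.918  0.24 ]
3.0 [ 0.447  0.744 -0.955  1.844  0.742  0.958  0.586]
```

```bash
python3 - <<'E'
from h import *
np.set_printoptions(precision=3,suppress=True)
q=quat(PSI+np.pi/2)
for z in(.15,.16,.17,.18): print(z,ctrl.ik(vp(-.002,.134,z),q))
# good elbow seed: the grasp-height solution, with j-posture raised a little
ctrl.movep(vp(-.002,.134,.16),q)
s=get_state(); print(s["time"],s["qpos"],s["tcp_pos"],s["contact_force"])
for z in(.053,): print(z,ctrl.ik(vp(-.002,.134,z),q))
im,d=vision.grab_frame("scene"); cv2.imwrite("pics/s1.png",cv2.resize(im[150:300,200:400],(800,600)))
E
```

```text
0.15 [ 0.31   0.693 -1.136  1.806  0.702  1.114 -0.782]
0.16 [ 0.327  0.697 -1.175  1.794  0.707  1.147 -0.789]
0.17 [ 0.342  0.7   -1.212  1.78   0.711  1.18  -0.796]
0.18 [ 0.356  0.703 -1.246  1.767  0.714  1.212 -0.801]
3.7417 [ 0.328  0.697 -1.174  1.793  0.707  1.148 -0.789] [0.524 0.171 0.16 ] [-0.421  0.357  0.612]
0.053 [ 0.254  0.814 -1.049  1.906  0.872  0.967 -0.922]
```

View pics/s1.png

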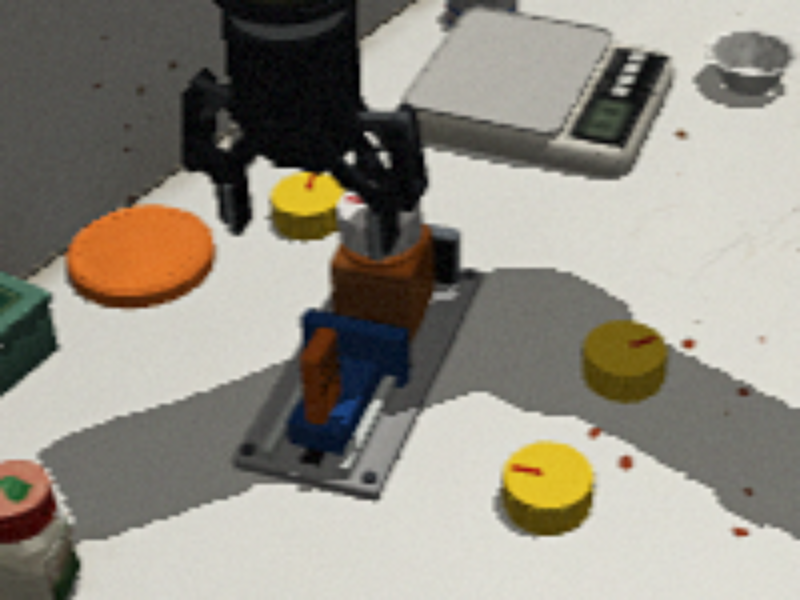

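The open gripper is above the orange grip (crop 320,375), with a finger either side along the vice's x. The jar, cap and bystanders are untouched. Next: descend, grip the bar and push in steps while watching the force.

```bash
python3 - <<'E'
from h import *
np.set_printoptions(precision=4,suppress=True)
ctrl.movel(vp(-.002,.134,.053))
ctrl.close_gripper(force=70)
s=get_state(); f0=np.array(s["contact_force"]); print(s["time"],s["width"],s["gripper_force"],s["tcp_pos"],f0)
p0=np.array(s["tcp_pos"])
for y in np.r_[.012,.022,.028,.031:.0441:.0015]:
    ctrl.movel([*(p0[:2]-y*VY),p0[2]],max_speed=.04)
    s=get_state(); f=np.array(s["contact_force"]); e=np.array(s["tcp_pos"])[:2]-O
    print(round(y,4),"t",round(s["time"],2),"fy",round(float(f[:2]@VY),1),"fx",round(float(f[:2]@VX),1),"fz",round(f[2],1),"vice",e@VX,e@VY)
    if f[:2]@VY>30: break
E
```

```text
5.3083 0.013068096340972859 68.77938151359558 [0.5239 0.1721 0.0533] [ 2.052  -0.0984  2.7115]
0.012 t 5.76 fy 6.7 fx 0.6 fz -0.9 vice -0.001485876358075309 0.12393586176184106
0.022 t 6.16 fy 5.1 fx 1.3 fz -0.5 vice -0.0014871199068487318 0.11403893168859773
0.028 t 6.46 fy 7.4 fx 1.9 fz -1.4 vice -0.001492542431730419 0.1084372897472573
0.031 t 6.71 fy 9.6 fx 1.5 fz -2.0 vice -0.0014796977995398572 0.10608292038558086
0.0325 t 6.96 fy 10.5 fx 1.1 fz -2.3 vice -0.0015262380144495332 0.10499032729012665
0.034 t 7.21 fy 11.0 fx 2.2 fz -3.5 vice -0.0014922456413348987 0.10383897977550396
0.0355 t 7.46 fy 10.0 fx 0.8 fz -3.4 vice -0.0015083107456583913 0.10247950105592266
0.037 t 7.71 fy 10.8 fx 1.6 fz -3.2 vice -0.0015098931100781703 0.10099168384119388
0.0385 t 7.96 fy 12.5 fx 1.8 fz -3.3 vice -0.0015037739497850346 0.09957510667305088
0.04 t 8.21 fy 15.1 fx 2.7 fz -6.2 vice -0.0014979607428302834 0.09959819148706775
0.0415 t 8.46 fy 18.6 fx 1.7 fz -7.4 vice -0.0014902649360587193 0.09956965770849581
0.043 t 8.71 fy 22.2 fx 2.1 fz -10.3 vice -0.0014817242031647314 0.09958967271388516
```

```bash
python3 - <<'E'
from h import *
np.set_printoptions(precision=4,suppress=True)
p=vp(-.0015,.0996,.0533); base=np.array(vp(-.0015,.136,.0533))
for y in(.046,.049):
    ctrl.movel([*(base[:2]-(y+.0005)*VY),.0533],max_speed=.04)
    s=get_state(); f=np.array(s["contact_force"]); e=np.array(s["tcp_pos"])[:2]-O
    print(y,s["time"],"fy",f[:2]@VY,"fz",f[2],e@VX,e@VY,s["width"])
ctrl.pause(.2); ctrl.movel(p,max_speed=.04)
s=get_state(); f=np.array(s["contact_force"]);print("relaxed",f[:2]@VY,f[2],(np.array(s["tcp_pos"])[:2]-O)@VY)
ctrl.ungrasp()
s=get_state();p=list(s["tcp_pos"]); ctrl.movel([p[0],p[1],.15],max_speed=.2)
ctrl.movep(vp(-.1,.2,.2),quat(1.0)) if ctrl.ik(vp(-.1,.2,.2),quat(1.0)) is not None else None
print(get_state()["time"],get_state()["qpos"])
for cam in("top","scene"):
    im,d=vision.grab_frame(cam); cv2.imwrite(f"pics/{cam}2.png",im); np.save(f"{cam}2.npy",d)
    v,u=np.mgrid[0:400,0:640]; X=world(cam,np.c_[u.ravel(),v.ravel()],d.ravel()).reshape(400,640,3)
    q=X[...,:2]-O; m=(d>0)&(np.hypot(q[...,0],q[...,1])<.045)&(X[...,2]>.105)&(X[...,2]<.118)
    e=np.c_[q[m]@VX,q[m]@VY]; c,r=cv2.minEnclosingCircle((e*1000).astype(np.float32)); print(cam,m.sum(),"cap vice mean",e.mean(0),"circ",c,r,"z",np.median(X[m][:,2]))
    o=pix(cam,vp(0,0,.11)); print(o)
a=cv2.imread("pics/top2.png");b=cv2.imread("pics/scene2.png")
cv2.imwrite("pics/c2.png",np.hstack([cv2.resize(a[130:260,230:360],(400,400),interpolation=2),cv2.resize(b[170:300,220:350],(400,400),interpolation=2)]))
E
```

```text
0.046 8.9583 fy 26.437294332725003 fz -10.049506240150977 -0.0014730755418322248 0.09955471284780115 0.013097328656996685
0.049 9.2083 fy 33.70244576000121 fz -14.0239271837909 -0.0014882913499600896 0.09945967773288976 0.01282054547907659
relaxed -0.6262864244940156 2.58782597371882 0.09944695321343838
12.05 [ 0.2252  0.4312 -1.0552  1.9578  0.4441  1.0092 -1.6059]
top 333 cap vice mean [ 0.0008 -0.0003] circ (1.27681303024292, -0.2661447525024414) 28.823707580566406 z 0.11031873554243385
[310.2279 182.604 ]
scene 69 cap vice mean [0.0173 0.0111] circ (13.966248512268066, 5.808594703674316) 26.561052322387695 z 0.11047241277358855
[296.3754 198.9355]
```

View pics/c2.png

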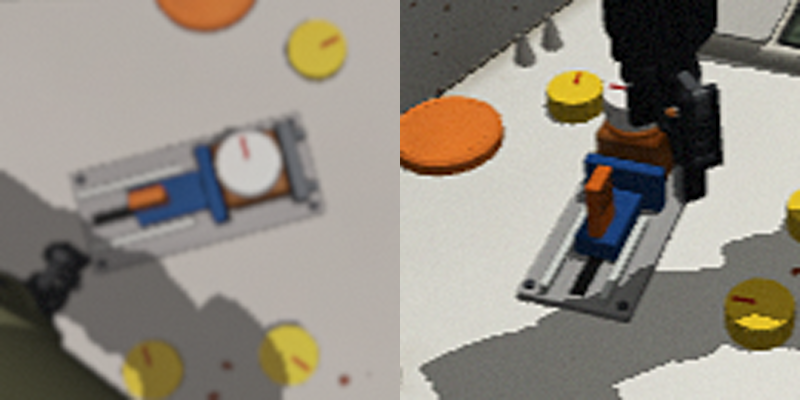

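The jar is now against the grey jaw with the blue jaw tight on it. The cap centre is at vice (1, 0) mm. Next: grasp the cap.

```bash
python3 - <<'E'
from h import *
np.set_printoptions(precision=4,suppress=True)
A0=.6
ctrl.movep(vp(.001,0,.17),quat(A0))
s=get_state(); print(s["time"],s["qpos"])
ctrl.movel(vp(.001,0,.079),max_speed=.12)
s=get_state(); print("down",s["time"],s["contact_force"],s["tcp_pos"])
ctrl.close_gripper(force=90)
s=get_state(); print(s["time"],s["width"],s["gripper_force"],s["contact_force"],s["wrist_torque"],s["tcp_pos"],(np.array(s["tcp_pos"])[:2]-O)@VX,ctrl.pinch_z)
print(s["qpos"], [ctrl.ik(s["tcp_pos"],quat(A0+x)) for x in(.6,1.3)])
im,d=vision.grab_frame("scene"); cv2.imwrite("pics/s3.png",cv2.resize(im[150:270,220:380],(800,600),interpolation=2))
E
```

```text
13.05 [ 0.4137  0.5837 -0.8664  1.7427  0.5025  1.053  -1.5952]
down 13.9583 [-0.1989 -0.5191 -0.3502] [0.5654 0.0451 0.0797]
14.35 0.05524062127609681 93.74717879109085 [-1.7851 -0.3938  8.1408] [-0.0706  0.4873 -0.0063] [0.5654 0.0447 0.0802] 0.00141960282456874 -0.0187
[ 0.3597  0.6838 -0.783   1.8426  0.6198  0.876  -1.6961] [array([ 0.4419,  0.7417, -0.9458,  1.8402,  0.7354,  0.9554, -1.2064]), array([ 0.5175,  0.8221, -1.1236,  1.8393,  0.8569,  1.0632, -0.6215])]
```

View pics/s3.png

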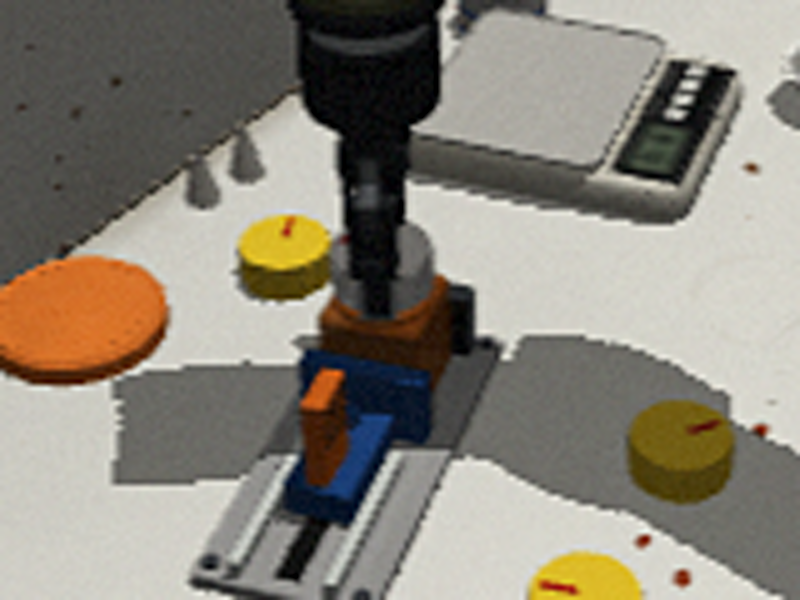

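The fingers hold the cap's sides, with their tips at about its rim (crop 375,310) and above the amber shoulder. Now I'll unscrew in small steps, watching the torque.

```bash
python3 - <<'E'
from h import *
np.set_printoptions(precision=3,suppress=True)
A0=.6; p=vp(.0012,0,.079)
def rep(x):
    s=get_state(); w=s["eef_rot"]; a=2*np.arctan2(w[2],w[1]); ar=(a-A0+np.pi)%(2*np.pi)-np.pi
    print(round(float(x),2),"t",round(s["time"],2),"act",round(ar,3),"Mz",round(s["wrist_torque"][2],3),"F",np.round(s["contact_force"],1),"z",round(s["tcp_pos"][2],4),"w",round(s["width"],4))
for x in np.arange(.1,.91,.1):
    ctrl.movel([p[0],p[1],.0795+.001*x],quat(A0+x),max_speed=.03); rep(x)
E
```

```text
0.1 t 14.65 act 0.099 Mz 0.184 F [-0.9 -0.3  6.5] z 0.0803 w 0.0551
0.2 t 14.9 act 0.198 Mz 0.199 F [-1.1 -0.2  6.6] z 0.0805 w 0.0549
0.3 t 15.15 act 0.299 Mz 0.217 F [-1.3 -0.5  7.1] z 0.0806 w 0.0549
0.4 t 15.4 act 0.399 Mz 0.203 F [-1.6 -0.4  5.6] z 0.0807 w 0.0554
0.5 t 15.65 act 0.499 Mz 0.148 F [-0.6  0.1  6.7] z 0.0809 w 0.0553
0.6 t 15.9 act 0.599 Mz 0.149 F [-0.7 -1.1  7.2] z 0.081 w 0.0552
0.7 t 16.15 act 0.699 Mz 0.17 F [-0.7 -1.2  7.7] z 0.0811 w 0.0552
0.8 t 16.4 act 0.799 Mz 0.129 F [-0.8 -0.2  8.7] z 0.0812 w 0.055
0.9 t 16.65 act 0.898 Mz 0.104 F [-0.6 -0.9  9.7] z 0.0816 w 0.0552
```

```bash
python3 - <<'E'
from h import *
A0=.6; p=vp(.0012,0,.079)
def rep(x):
    s=get_state(); w=s["eef_rot"]; a=2*np.arctan2(w[2],w[1]); ar=(a-A0+np.pi)%(2*np.pi)-np.pi
    print(round(float(x),2),"t",round(s["time"],2),"act",round(ar,3),"Mz",round(s["wrist_torque"][2],3),"F",np.round(s["contact_force"],1),"z",round(s["tcp_pos"][2],4),"w",round(s["width"],4))
for x in(.95,1.0,1.05,1.1,1.15,1.2):
    ctrl.movel([p[0],p[1],.0795+.001*x],quat(A0+x),max_speed=.03); rep(x)
im,d=vision.grab_frame("scene"); cv2.imwrite("pics/s4.png",cv2.resize(im[150:270,220:380],(800,600),interpolation=2))
E
```

```text
0.95 t 16.9 act 0.948 Mz 0.085 F [-1.6 -1.  10.5] z 0.0818 w 0.0551
1.0 t 17.15 act 0.998 Mz 0.117 F [-0.3 -1.  11.5] z 0.082 w 0.0548
1.05 t 17.4 act 1.048 Mz 0.023 F [-1.1 -0.5 11.4] z 0.0821 w 0.0549
1.1 t 17.65 act 1.098 Mz 0.038 F [-0.  -0.1 11.8] z 0.0821 w 0.0553
1.15 t 17.9 act 1.148 Mz 0.062 F [-0.5 -0.6 11.3] z 0.0822 w 0.0556
1.2 t 18.15 act 1.198 Mz 0.041 F [-0.9  0.2 11.2] z 0.0823 w 0.0552
```

View pics/s4.png

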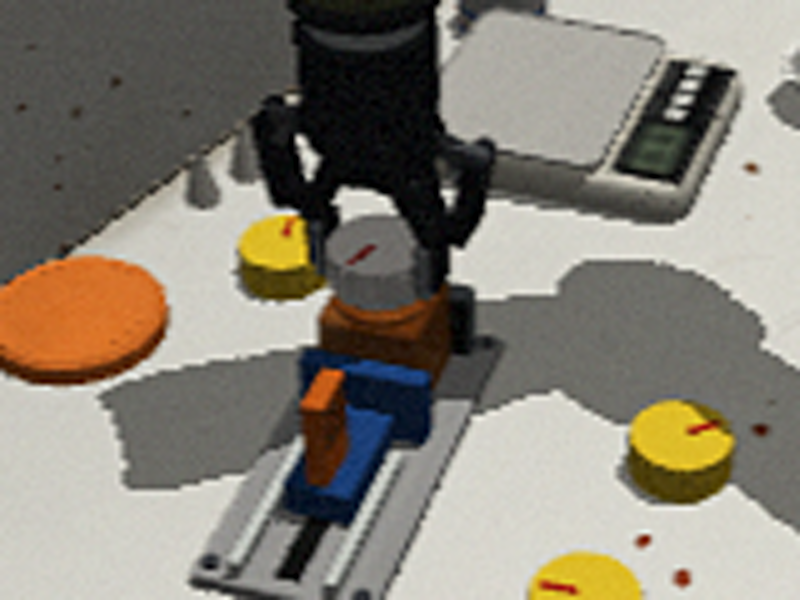

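The stripe has turned about 1.2 rad, the torque has dropped to about zero so the threads have let go, and the jar is still square in the jaws. Now I'll lift.

```bash
python3 - <<'E'
from h import *
p=vp(.0012,0,0)
def rep():
    s=get_state(); print("t",round(s["time"],2),"F",np.round(s["contact_force"],1),"M",np.round(s["wrist_torque"],2),"z",round(s["tcp_pos"][2],4),"w",round(s["width"],4),np.round(s["eef_rot"],4))
for z in(.084,.087,.092,.102,.112): ctrl.movel([p[0],p[1],z],max_speed=.03); rep()
ctrl.pause(.3)
im,d=vision.grab_frame("scene"); cv2.imwrite("pics/s5.png",cv2.resize(im[150:270,220:380],(800,600),interpolation=2))
v,u=np.mgrid[0:400,0:640]; X=world("scene",np.c_[u.ravel(),v.ravel()],d.ravel()).reshape(400,640,3)
q=X[...,:2]-O; m=(d>0)&(np.hypot(q[...,0],q[...,1])<.03)&(X[...,2]>.12)&(X[...,2]<.16); hsv=cv2.cvtColor(im,cv2.COLOR_BGR2HSV)
m&=(hsv[...,2]>90)&(hsv[...,1]<60)
print("cap z",m.sum(),np.percentile(X[m][:,2],[5,25,50,75,95]) if m.any() else 0)
E
```

```text
t 18.46 F [-0.5 -0.3 -1.6] M [ 0.04 -0.   -0.02] z 0.0839 w 0.0551 [ 1.000e-04  6.222e-01  7.829e-01 -2.000e-04]
t 18.71 F [-0.3 -0.6 -0.3] M [ 0.01 -0.01  0.1 ] z 0.0869 w 0.0555 [-1.000e-04  6.218e-01  7.832e-01 -1.000e-04]
t 19.02 F [ 0.5  1.2 -0.5] M [ 0.02  0.05 -0.01] z 0.0922 w 0.0553 [1.000e-04 6.217e-01 7.833e-01 2.000e-04]
t 19.51 F [-0.8  0.6 -1.1] M [0.   0.03 0.03] z 0.1022 w 0.0547 [1.000e-04 6.217e-01 7.833e-01 1.000e-04]
t 19.99 F [ 1.1  0.2 -0.8] M [0.07 0.02 0.01] z 0.1122 w 0.0549 [2.000e-04 6.216e-01 7.833e-01 1.000e-04]
cap z 157 [0.14033154 0.14136014 0.14215717 0.14289946 0.14407311]
```

View pics/s5.png

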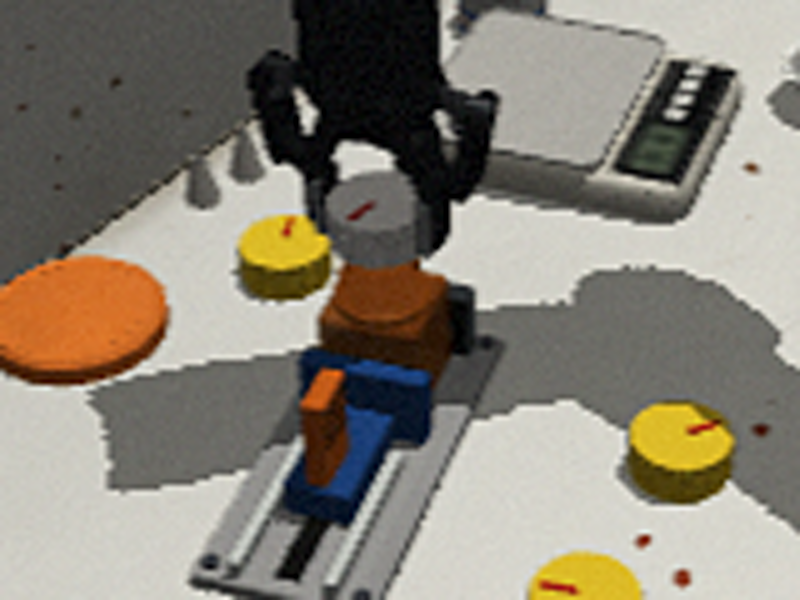

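The cap is held level in the gripper, with its top at 142 mm and its rim at about 116 mm. That is 12 mm above the jar's mouth, and the jar is still in the vice. Handing in.

```bash
python3 -c "
from h import *
print(ticket.close_job(), get_state()['time'])"
```

```text
the job is handed in; nothing more can be done
the job is handed in; nothing more can be done
```

The jar was clamped first, then the cap was unscrewed about 1.2 rad anticlockwise and lifted, and the job was handed in at about 20 s with the cap held level about 12 mm above the jar's mouth and the jar still in the vice.

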